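# Hang the slotted counter sign on the display stand's pin

## Robot

A 6-joint arm with a two-finger parallel gripper is mounted at the origin on the work surface. World frame = base frame: x ahead of the robot, y to its left, z up, the work surface at z = 0. Lengths are in m, angles in rad, forces in N, time in s.
With the tool pointing down it reaches from about 0.3 to 0.775 m from the base axis. Payload 14.6 kg.
Tool frame: the origin (TCP) lies on the centre line of the jaws, within the pads' length; the fingertips stand 19 mm ahead of it and the grasp point (between the pads) is the TCP; y points along the fingers, x is the direction in which the jaws open and shut, and the axes are right-handed (so a half turn about y gives the same grasp; the last joint's range is limited). The gripper opens to 94 mm and grips with 3 to 60 N. Pads are 16 mm wide; open, the fingers measure 119 mm over their backs; the gripper's body (75 mm by 177 mm) begins 78 mm behind the grasp point.
Start: joints at [-1.173, 0.3, 1.521, -0, 1.321, -0.067], TCP at [0.247, -0.492, 0.224] pointing down, gripper open.
Joint ranges: [-3.03, 3.03], [-0.79, 2.21], [0.23, 2.52], [-1.04, 4.18], [0, 3.07], [-2.55, 2.55]. Speed limits (rad/s): [2.22, 2.22, 2.57, 3.14, 3.14, 3.14].

## Interface

Orientations are given as [roll, pitch, yaw] about the fixed x, y, z axes, in that order (R = Rz(yaw) Ry(pitch) Rx(roll)).
In Python, from station import ctrl, optics gives the robot as it stands.
- The arm moves only by the tool jog_arm, never from a script. Its argument "targets" is a list of rows, each a list of 3 entries, a list of its own where there are three numbers: the finger opening in cm, from 0 to 9.4, then the shift along the tool's x, y, z in cm, then the turn about the tool's y in rad. A call has 1 to 10 rows; each row is the pose to reach, as a shift and turn from the pose commanded when the call began, along the tool's axes at that moment; what a row does not reach only later rows make up. A row lasts 1/10 s, in which the tool goes at most 50 mm and 8.59 degrees, less where a joint would pass 70% of its speed; a pose out of reach is approached as far as the arm can. A call with a gripper value outside its range is refused whole. The fingers move at their own pace and stop on an object; "grip_force" is the grip in N (left out, the last holds). Time passes only in rows, so rows that repeat a pose let the fingers close. It gives the time, the measured TCP pose, the force and the opening at its end, in the units of the state.
- ctrl.get_obs(): the state, without advancing time (a new reading comes with each control period).
- optics.camera(name): name is "side" or "top"; returns a dict with "img" (420x560x3 uint8, red, green, blue), "range_z" (420x560 float32, m along the optical axis (not along the pixel's ray), 0 where there is no reading), "camera_matrix" (3x3 intrinsics, pixels), "world_to_cam" (4x4, takes a point from world to camera coordinates). Camera axes: x right, y up, looking along -z (the intrinsics and any distortion apply to the point x, -y, -z); pixel columns grow to the right and rows downward; lengths in m; the calibration is good to about 2 mm. A picture is of the moment at which its call begins.
- ctrl.hand_in(): hands the job in, once; it reports no verdict.
The state is a dict: "time_s": time; "qpos": joint angles; "joint_vel": joint speeds; "tau": joint torques, N m; "ee_pos": TCP position; "eef_rot": TCP orientation; "force": force on the tool from outside, world axes, zero at the start; "moment": the same for the moment, N m; "grip_width": finger opening in m.
Only numpy, scipy, OpenCV 4.12 (cv2) and the standard library are available. Lean on these libraries where they do the work, as an engineer would, in place of code of your own. Each camera call takes 0.05 s, during which the arm holds its last target. There are 200 camera calls.

## Task

Lift the yellow slotted sign out of its wooden holder and hang it on the steel pin of the counter display stand: feel for the pin's height, slide the slot sideways over the pin between red head and collar to its closed end, then lower it until the pin is fully home in the top of the notch, and only then let go so that it hangs upright from the pin alone. Do it gently: never press the sign or gripper against the stand with more than about 20 N, and do not drop the sign. Leave the green sign and the blue card carton where they are.

Things in the scene. Friction and masses are not known exactly. Their poses are not given: they have to be found in the camera images.
- sign: Loose yellow T-shaped sign, 0.11 to 0.21 kg, 7 mm thick (x), 150 high (z); 130 wide (y) above z = 95 mm, below that y = -32 to 40. Origin: bottom edge under the grip, 12 mm above the counter at the start, in a holder's groove 10 mm wide, 35 deep. Slot: level channel z = 95 to 110, open at the +y side, closed end y = -6.5; there a notch leads up, y = -6.5 to 6.5, to z = 124.
- sign_grip (a point): Centre of the sign's black grip block, 14 thick (x) x 40 wide (y) x 42 high, top of the sign; at (0, 0, 170 mm) in the sign's frame, same axes. Pinch it from above across its thickness (x).
- lip (a point): Underside of the outer part of the lip above the slot's channel, at (0, 53, 110 mm) in the sign's frame. The lip runs out to y = 65 mm, the part below the channel only to y = 40 mm: so the lip can first be laid on the pin from above here, then the sign slid along its own +y, pin under the lip, to the channel's closed end.
- slot_seat (a point): Where the pin's axis lies when home in the top of the notch: at (0, 0, 119 mm) in the sign's frame, same axes.
- stand: Fixed display stand: base 150 x 130 x 10 mm, aluminium post 20 mm square, top z = 214 mm, black clamp block 34 x 34 x 26 mm on it. Origin on the counter under the post. From the block a pin points along the stand's +x at y = 0; its height is clamped anew each time, axis 180 to 205 mm above the counter, unreported; it does not shift. The sign hangs with its x along the stand's x.
- below_pin (a point): On the stand, at (50, 0, 10 mm) in its frame: straight below the middle of the bare steel pin (10 mm diameter, x = 43 to 57 mm), where the sign goes. Behind it a dark collar, 20 mm diameter, x = 16 to 43 mm; before it a red head, 20 mm diameter, x = 57 to 63 mm.
- plain_sign: Loose green sign without a slot, otherwise the same outline (7 mm thick, 130 wide, 150 high, black grip block on top to z = 191 mm), in the other wooden holder; origin at its bottom edge under the grip. Leave it alone.
- deck_carton: Loose dark blue card carton, 65 (x) x 90 (y) x 140 mm, origin under its centre. Leave it alone.
Not all that is in view belongs to the job. What is meant by the sign is not purple, and is the larger of those in its own colour.

How it is judged:
On the way, in this order (a step that is already met when the one before it is completed fails the run):
1. the yellow sign is lifted clear out of its holder by the gripper (height (world z) of sign above 0.055 m and contact force between the fingers and sign above 1 N), for 0.1 s.
2. still held, the sign has been slid over the pin and rests on it with the pin in the notch (contact force between the fingers and sign above 0.5 N and contact force between sign and stand above 0.3 N and y of slot_seat in the frame of stand between -0.006 and 0.006 m and x of slot_seat in the frame of stand between 0.042 and 0.058 m and height (world z) of slot_seat below 0.21 m), for 0.1 s.
At the end, for the whole second after the job is handed in: The sign is released and at rest (below 30 mm/s), borne by the stand's pin (more than 0.6 N): its slot seat lies within 5 mm of the pin's axis sideways, between collar and head (within 7 mm of the middle of the pin), 174 to 210 mm above the counter, and the sign is upright within 0.15 rad (contact force between sign and stand above 0.6 N and y of slot_seat in the frame of stand between -0.005 and 0.005 m and x of slot_seat in the frame of stand between 0.043 and 0.057 m and height (world z) of slot_seat between 0.174 and 0.21 m and angle between sign's own z axis and vertical below 0.15 rad and linear speed of sign below 0.03 m/s); the robot touches nothing.
It fails at once if the sign is forced or dropped against the stand (over 25 N) (contact force between sign and stand above 25 N).
It fails at once if the robot or its fingers push the stand (over 25 N) (contact force between any of the arm, the fingers and stand above 25 N).
It fails at once if the green sign is moved (30 mm) (distance of plain_sign from where it was at the start of the episode above 0.03 m).
It fails at once if the card carton is moved (30 mm) (distance of deck_carton from where it was at the start of the episode above 0.03 m).
It also fails if it takes over 67 s, if anything falls off the work surface, if the arm or the gripper's body presses on something with over 40 N, if the wrist force passes 120 N, or if a joint passes its speed limit or range.

## Working session

There is one attempt and no reset: what is moved stays moved. The work goes in short steps, Python scripts to look and compute and a tool call to move; the robot and the scene stay as the last step left them, time stands still between calls to the robot, and variables do not carry over. Pictures are saved under pics/ and viewed, about 8 in all and at most 12, crops included, and the job is handed in when it is done.

Besides the shell and the picture viewer there is one more tool, called after "Request:" as name([rows], argument=value, ...), one row to a line, values as JSON. jog_arm: Moves the arm, as the interface text tells. Its arguments: {"type":"object","properties":{"targets":{"type":"array","items":{"type":"array"}},"grip_force":{"type":"number"}},"required":["targets"]}

```bash
mkdir -p pics; ls; cat > h.py <<'E'
import numpy as np, cv2
from station import ctrl, optics
def shot(name):
    c=optics.camera(name); return c
def pts(c):
    z=c["range_z"]; K=c["camera_matrix"]; h,w=z.shape
    u,v=np.meshgrid(np.arange(w),np.arange(h))
    p=np.stack([(u-K[0,2])/K[0,0]*z,-(v-K[1,2])/K[1,1]*z,-z,np.ones_like(z)],-1)
    return (p@np.linalg.inv(c["world_to_cam"]).T)[...,:3]
E
python3 - <<'E'
from h import *
ims=[]
for n in("side","top"):
    c=shot(n); np.savez(f"{n}0.npz",**c); cv2.imwrite(f"pics/{n}0.png",cv2.cvtColor(c["img"],cv2.COLOR_RGB2BGR))
    T=np.linalg.inv(c["world_to_cam"]); print(n,T[:3,3].round(3),(-T[:3,2]).round(2),c["camera_matrix"].round(1).tolist(),[k for k in c], (c["range_z"]>0).mean())
o=ctrl.get_obs(); print({k:np.round(v,3) for k,v in o.items()})
E
```

```text
pics
side [0.362 0.842 0.832] [ 0.12 -0.76 -0.64] [[437.3, 0.0, 276.6], [0.0, 437.3, 214.2], [0.0, 0.0, 1.0]] ['img', 'range_z', 'camera_matrix', 'world_to_cam'] 0.996156462585034
top [0.291 0.027 1.449] [ 0.14  0.01 -0.99] [[465.1, 0.0, 280.8], [0.0, 465.1, 207.4], [0.0, 0.0, 1.0]] ['img', 'range_z', 'camera_matrix', 'world_to_cam'] 0.9959438775510204
{'time_s': np.float64(0.1), 'qpos': array([-1.173,  0.3  ,  1.522, -0.   ,  1.321, -0.067]), 'joint_vel': array([-0.   , -0.001, -0.003, -0.001, -0.001, -0.   ]), 'tau': array([ 1.0000e-03, -5.3264e+01, -3.5328e+01,  7.1000e-02,  2.3000e-02,
       -0.0000e+00]), 'ee_pos': array([ 0.246, -0.491,  0.224]), 'eef_rot': array([-1.571e+00,  1.000e-03, -1.106e+00]), 'force': array([-0.329,  0.529, -0.554]), 'moment': array([ 0.044,  0.04 , -0.013]), 'grip_width': np.float64(0.094)}
```

View pics/side0.png

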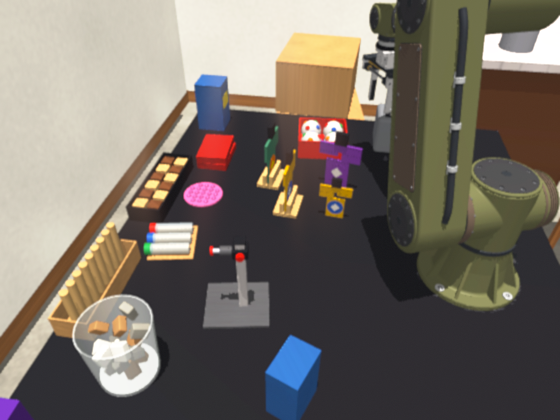

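View pics/top0.png

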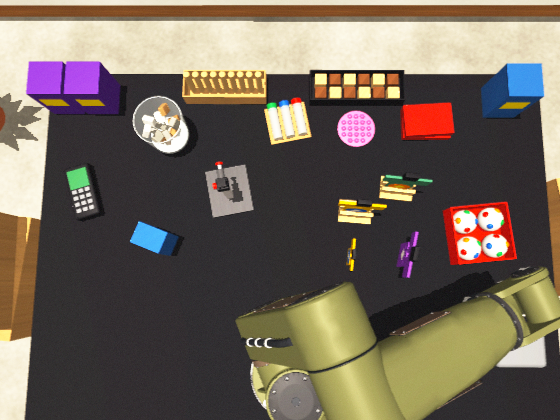

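Candidates: large yellow sign in a holder, top (360,207), side (289,185); small yellow one, top (351,255), side (336,197); green, top (405,183); purple, top (407,255). The large yellow one fits, being the larger of its colour. I'll confirm it in a crop and measure.

```bash
python3 - <<'E'
from h import *
S=dict(np.load("side0.npz"));T=dict(np.load("top0.npz"))
a=cv2.resize(S["img"][110:225,240:370],None,fx=4.5,fy=4.5,interpolation=cv2.INTER_CUBIC)[:,:585]
b=cv2.resize(T["img"][165:280,325:445],None,fx=4.5,fy=4.5,interpolation=cv2.INTER_CUBIC)
h=min(a.shape[0],b.shape[0]); im=np.hstack([a[:h],b[:h]]); im=cv2.resize(im,None,fx=.71,fy=.71)
cv2.imwrite("pics/crop1.png",im[...,::-1]); print(im.shape)
for n,c in(("side",S),("top",T)):
    P=pts(c); H=cv2.cvtColor(c["img"],cv2.COLOR_RGB2HSV).astype(int)
    yel=(H[...,0]>20)&(H[...,0]<32)&(H[...,1]>200)&(P[...,2]>.06)&(P[...,0]>.2)
    k,l,st,ce=cv2.connectedComponentsWithStats(yel.astype(np.uint8))
    for i in range(1,k):
        if st[i,4]>15:
            q=P[l==i]; print(n,"yel",st[i],q.min(0).round(3),q.max(0).round(3),np.median(q,0).round(3))
    for nm,m in(("dark",H[...,2]<70),):
        for box in ([.3,.6,-.35,0,.16,.23],[.3,.65,0.05,.4,.15,.26]):
            mm=m&(P[...,0]>box[0])&(P[...,0]<box[1])&(P[...,1]>box[2])&(P[...,1]<box[3])&(P[...,2]>box[4])&(P[...,2]<box[5])
            k,l,st,ce=cv2.connectedComponentsWithStats(mm.astype(np.uint8))
            for i in range(1,k):
                if st[i,4]>5:
                    q=P[l==i]; print(n,nm,st[i],q.min(0).round(3),q.max(0).round(3),np.median(q,0).round(3))
    red=((H[...,0]<6)|(H[...,0]>174))&(H[...,1]>180)&(P[...,2]>.12)
    k,l,st,ce=cv2.connectedComponentsWithStats(red.astype(np.uint8))
    for i in range(1,k):
        if st[i,4]>5: q=P[l==i]; print(n,"red",st[i],q.min(0).round(3),q.max(0).round(3),np.median(q,0).round(3))
    # stand base plate
    m=(abs(P[...,2]-.010)<.006)&(P[...,0]>.35)&(P[...,0]<.65)&(P[...,1]>.05)&(P[...,1]<.3)&(H[...,2]>50)&(H[...,1]<60)
    k,l,st,ce=cv2.connectedComponentsWithStats(m.astype(np.uint8)); i=1+st[1:,4].argmax()
    q=P[l==i]; r=cv2.minAreaRect((q[:,:2]*1000).astype(np.float32)); print(n,"base",st[i],r,np.median(q[:,2]))
E
```

```text
(368, 799, 3)
side yel [283 166   6  25  76] [ 0.489 -0.173  0.091] [ 0.498 -0.122  0.164] [ 0.493 -0.14   0.144]
side yel [320 184  33  19 313] [ 0.308 -0.176  0.06 ] [0.398 0.842 0.832] [ 0.36  -0.166  0.091]
side dark [268 122   7  17 104] [ 0.556 -0.338  0.163] [ 0.572 -0.296  0.206] [ 0.562 -0.306  0.191]
side dark [336 133  13  11 123] [ 0.332 -0.329  0.16 ] [ 0.367 -0.312  0.193] [ 0.349 -0.32   0.179]
side dark [286 152   6  12  35] [ 0.484 -0.181  0.17 ] [ 0.497 -0.167  0.199] [ 0.489 -0.171  0.184]
side dark [219 236  29  24 245] [0.522 0.182 0.173] [0.581 0.223 0.216] [0.542 0.212 0.196]
side red [210 247   3   9  20] [0.595 0.211 0.179] [0.602 0.224 0.193] [0.599 0.219 0.189]
side red [235 253  10   8  65] [0.528 0.216 0.18 ] [0.547 0.231 0.195] [0.536 0.225 0.189]
side base [ 203  281   67   48 2640] ((556.5390625, 202.39157104492188), (150.5862579345703, 138.3186798095703), 11.37917423248291) 0.00973831182647622
top yel [ 40 100  29   6 130] [0.805 0.693 0.074] [0.811 0.765 0.125] [0.808 0.728 0.101]
top yel [ 77 100  27   6 134] [0.805 0.586 0.072] [0.811 0.654 0.126] 
[... 541 characters left out ...]
127] [ 0.554 -0.344  0.164] [ 0.571 -0.3    0.207] [ 0.56  -0.319  0.199]
top dark [356 199  17   8  85] [ 0.481 -0.211  0.168] [ 0.497 -0.17   0.208] [ 0.487 -0.191  0.2  ]
top dark [410 246  10  16 113] [ 0.331 -0.337  0.163] [ 0.371 -0.316  0.197] [ 0.35  -0.324  0.188]
top dark [218 177  12  15  66] [0.521 0.182 0.174] [0.558 0.21  0.217] [0.53  0.19  0.194]
top red [215 162   7   4  17] [0.595 0.204 0.18 ] [0.602 0.222 0.197] [0.599 0.213 0.189]
top red [213 183   4   6  21] [0.528 0.215 0.186] [0.543 0.225 0.2  ] [0.534 0.22  0.19 ]
top base [ 205  164   48   54 1513] ((555.3159790039062, 203.81336975097656), (154.3390655517578, 131.889404296875), 9.96628189086914) 0.009128256820644998
```

View pics/crop1.png

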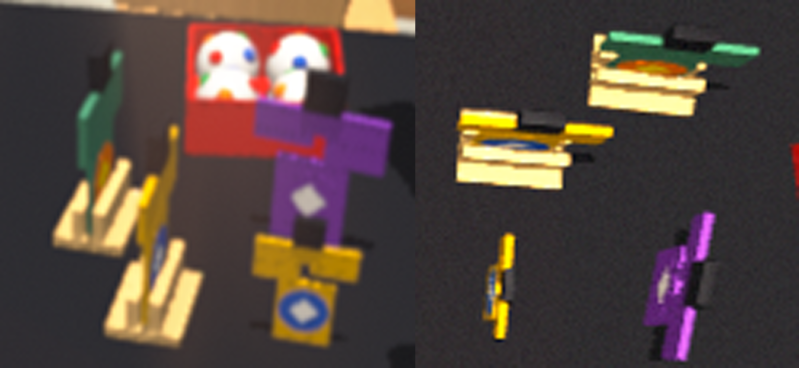

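The crop confirms it. The large yellow T sign with a black grip and blue badge stands in the near holder, with the green one behind it. The small yellow and the purple signs stand loose to the right. Next: which way the slot faces, and the exact pin line.

```bash
python3 - <<'E'
from h import *
S=dict(np.load("side0.npz"));T=dict(np.load("top0.npz"))
for n,c in(("side",S),("top",T)):
    P=pts(c); H=cv2.cvtColor(c["img"],cv2.COLOR_RGB2HSV).astype(int)
    m=(P[...,2]>.05)&(P[...,0]>.46)&(P[...,0]<.52)&(P[...,1]>-.28)&(P[...,1]<-.1)
    q=P[m]
    for lo in np.arange(.05,.215,.015):
        s=q[(q[:,2]>=lo)&(q[:,2]<lo+.015)]
        if len(s): print(n,"z",round(lo,3),len(s),"y",s[:,1].min().round(3),s[:,1].max().round(3),"x",s[:,0].min().round(3),s[:,0].max().round(3))
    # top edge line of sign & grip
    s=q[(q[:,2]>.145)&(q[:,2]<.168)]; print("upper fit", np.polyfit(s[:,1],s[:,0],1), len(s))
    g=q[q[:,2]>.19]; print("grip top",g.min(0),g.max(0),g.mean(0)) if len(g) else 0
    m=(P[...,2]>.17)&(P[...,0]>.5)&(P[...,0]<.63)&(P[...,1]>.15)&(P[...,1]<.26)
    q=P[m]; yaw=.186; R=np.array([[np.cos(yaw),np.sin(yaw)],[-np.sin(yaw),np.cos(yaw)]]); L=(q[:,:2]-[.540,.202])@R.T
    for lo in np.arange(-.025,.07,.008):
        k=(L[:,0]>=lo)&(L[:,0]<lo+.008)
        if k.any(): print(n,"sx",lo.round(3),k.sum(),"y",L[k,1].min().round(4),L[k,1].max().round(4),"z",q[k,2].min().round(4),q[k,2].max().round(4))
    m=(P[...,2]>.05)&(P[...,2]<.165)&(P[...,0]>.5)&(P[...,0]<.63)&(P[...,1]>.15)&(P[...,1]<.26)
    print("post",P[m].min(0),P[m].max(0))
E
```

```text
side z 0.05 32 y -0.213 -0.143 x 0.482 0.508
side z 0.065 33 y -0.213 -0.147 x 0.485 0.498
side z 0.08 31 y -0.211 -0.147 x 0.486 0.498
side z 0.095 44 y -0.251 -0.149 x 0.483 0.495
side z 0.11 24 y -0.247 -0.124 x 0.482 0.497
side z 0.125 47 y -0.246 -0.124 x 0.483 0.498
side z 0.14 51 y -0.243 -0.123 x 0.483 0.498
side z 0.155 63 y -0.254 -0.122 x 0.482 0.499
side z 0.17 30 y -0.199 -0.167 x 0.483 0.497
side z 0.185 39 y -0.208 -0.167 x 0.482 0.497
side z 0.2 40 y -0.209 -0.17 x 0.483 0.498
upper fit [0.10253134 0.50793392] 93
grip top [ 0.48249992 -0.2094181   0.19122704] [ 0.49821784 -0.1672316   0.20507626] [ 0.48987689 -0.18335568  0.19993654]
side sx -0.017 64 y -0.0178 0.0184 z 0.1733 0.2157
side sx -0.009 98 y -0.0137 0.0281 z 0.1749 0.2163
side sx -0.001 100 y -0.0124 0.028 z 0.1742 0.215
side sx 0.007 84 y -0.0093 0.0277 z 0.1761 0.2162
side sx 0.015 47 y -0.0163 0.0187 z 0.1731 0.1973
side sx 0.023 35 y -0.0054 0.0106 z 0.1783 0.1945
side sx 0.031 39 y -0.0075 0.0107 z 0.1783 0.1946
side sx 0.039 33 y -0.0058 0.0108 z 0.1774 0.1941
side sx 0.047 19 y -0.0009 0.0061 z 0.17
[... 732 characters left out ...]
1  0.19010888] [ 0.49738972 -0.17019703  0.20774912] [ 0.48908816 -0.18908597  0.20104866]
top sx -0.025 10 y -0.0156 0.0127 z 0.177 0.1925
top sx -0.017 58 y -0.0181 0.0138 z 0.1741 0.2157
top sx -0.009 45 y -0.0181 0.0246 z 0.1863 0.2176
top sx -0.001 50 y -0.018 0.026 z 0.1738 0.217
top sx 0.007 25 y -0.018 0.0251 z 0.1871 0.2171
top sx 0.015 18 y -0.0163 0.0092 z 0.1829 0.1954
top sx 0.023 21 y -0.0099 0.0086 z 0.1836 0.1975
top sx 0.031 19 y -0.0105 0.0067 z 0.1836 0.198
top sx 0.039 13 y -0.009 0.009 z 0.1825 0.1947
top sx 0.047 10 y -0.0052 0.0039 z 0.1833 0.1895
top sx 0.055 23 y -0.0092 0.0094 z 0.1799 0.1968
post [0.52850398 0.18930752 0.05067596] [0.55078751 0.20894343 0.13970957]
```

The slot opens toward world +y, so sign yaw is about -0.095. The grip is at (0.489, -0.190). The stand is at (0.540, 0.202) with yaw 0.186, and its pin axis is near z = 0.186. Those match the given sizes, so I'm moving over the sign.

Request:
jog_arm([
  [6,[0,-5,0],0],
  [6,[-1,-7,2],-0.1],
  [6,[-3,-7,7],-0.25],
  [6,[-5,-7,12],-0.4],
  [6,[-8,-7,17],-0.55],
  [6,[-10,-7,22],-0.7],
  [6,[-12,-7,27],-0.85],
  [6,[-14.5,-7,31.5],-1.0],
  [6,[-16.1,-7,35.2],-1.011],
  [6,[-16.1,-7,35.2],-1.011],
], grip_force=20)

```text
time_s: 1.1
ee_pos: [0.4908, -0.1866, 0.2941]
eef_rot: [-1.57, 0.0, -0.091]
force: [-0.2, -1.4, 0.0]
grip_width: 0.0598
```

```bash
cat >> h.py <<'E'
def go(t,yaw,o=None):
    "shift in tool axes (cm) and turn to reach world point t, tool yaw"
    o=o or ctrl.get_obs(); r=o["eef_rot"]; y0=r[2]; d=np.array(t)-o["ee_pos"]; c,s=np.cos(y0),np.sin(y0)
    print("t",round(float(o["time_s"]),2),"tcp",o["ee_pos"].round(4),"rpy",r.round(3),"F",o["force"].round(2),"w",round(float(o["grip_width"]),4))
    print("shift cm",(100*np.array([c*d[0]+s*d[1],-d[2],-s*d[0]+c*d[1]])).round(2),"turn",round(float(-(yaw-y0)),3))
E
python3 -c "
from h import *
go([.489,-.190,.186],-.095)"
```

```text
t 1.1 tcp [ 0.4908 -0.1866  0.2941] rpy [-1.57   0.    -0.091] F [-0.21 -1.44  0.01] w 0.0598
shift cm [-0.14 10.81 -0.35] turn 0.004
```

Request:
jog_arm([
  [5,[0,3,0],0],
  [5,[0,6,0],0],
  [5,[0,8.5,0],0],
  [5,[0,9.8,0],0],
  [5,[0,10.8,0],0],
  [5,[0,10.8,0],0],
  [5,[0,10.8,0],0],
])

```text
time_s: 1.8
ee_pos: [0.4893, -0.1902, 0.1874]
eef_rot: [-1.571, -0.001, -0.095]
force: [0.1, 0.5, -0.0]
grip_width: 0.0503
```

```bash
python3 - <<'E'
from h import *
go([.489,-.190,.186],-.095)
c=shot("side");a=cv2.resize(c["img"][95:215,230:360],None,fx=4,fy=4,interpolation=cv2.INTER_CUBIC)
cv2.imwrite("pics/g1.png",a[...,::-1])
E
```

```text
t 1.8 tcp [ 0.4893 -0.1902  0.1874] rpy [-1.571e+00 -1.000e-03 -9.500e-02] F [ 0.11  0.55 -0.05] w 0.0503
shift cm [-0.03  0.14  0.02] turn -0.0
```

View pics/g1.png

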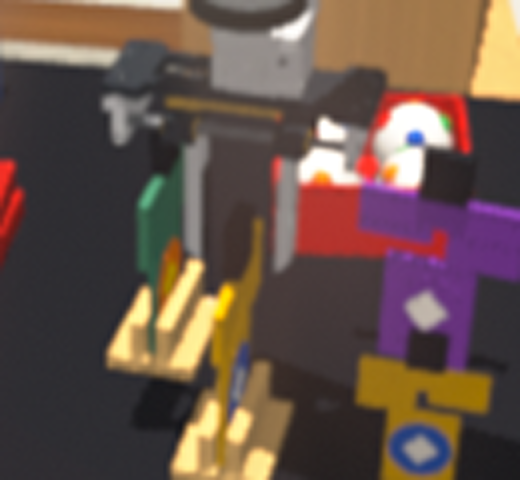

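The fingers, at about (195,200) and (287,205), straddle the yellow sign's grip at (235,220), clear of the green sign. Closing now.

Request:
jog_arm([
  [1.0,[0,0,0],0],
  [1.0,[0,0,0],0],
  [1.0,[0,0,0],0],
  [1.0,[0,0,0],0],
  [1.0,[0,0,0],0],
  [1.0,[0,0,0],0],
  [1.0,[0,0,0],0],
], grip_force=25)

```text
time_s: 2.55
ee_pos: [0.4891, -0.1899, 0.1865]
eef_rot: [-1.571, -0.0, -0.095]
force: [0.5, 0.7, 0.8]
grip_width: 0.0138
```

Request:
jog_arm([
  [1.0,[0,-1,0],0],
  [1.0,[0,-2.5,0],0],
  [1.0,[0,-4,0],0],
  [1.0,[0,-6,0],0],
  [1.0,[0,-8,0],0],
  [1.0,[0,-10,0],0],
  [1.0,[0,-12,0],0],
  [1.0,[0,-13,0],0],
  [1.0,[0,-13,0],0],
  [1.0,[0,-13,0],0],
])

```text
time_s: 3.55
ee_pos: [0.4888, -0.1899, 0.3157]
eef_rot: [-1.57, 0.001, -0.095]
force: [0.4, 0.0, -2.1]
grip_width: 0.0139
```

```bash
python3 - <<'E'
from h import *
y=.186; A=np.array([np.cos(y),np.sin(y)]);B=np.array([-A[1],A[0]]); O=np.array([.540,.202])
p=O+.05*A-.053*B; print(p)   # grip over: sign y=+53 at the pin
go([p[0],p[1],.3175],y)
p=O+.05*A-.13*B; print("pre",p); go([p[0],p[1],.3175],y)
P=pts(shot("side"));T=shot("top");Q=pts(T)
for q in(P,Q):
    s=q[(q[...,2]>.15)&(q[...,2]<.30)&(abs(q[...,0]-.489)<.03)&(q[...,1]<-.115)&(q[...,1]>-.265)]
    k=(s[:,2]<.30); s=s[k]
    e=s[(s[:,1]>-.155)]; print("end",len(e),e.min(0).round(3),e.max(0).round(3)); print("all",s.min(0).round(3),s.max(0).round(3)); u=s[(s[:,2]>.25)&(s[:,2]<.288)]; print(len(u),np.polyfit(u[:,1],u[:,0],1) if len(u)>5 else 0)
E
```

```text
[0.59893885 0.15916062]
t 3.55 tcp [ 0.4888 -0.1899  0.3157] rpy [-1.57e+00  1.00e-03 -9.50e-02] F [ 0.44  0.02 -2.05] w 0.0139
shift cm [ 7.65 -0.18 35.79] turn -0.281
pre [0.61317841 0.08348873]
t 3.55 tcp [ 0.4888 -0.1899  0.3157] rpy [-1.57e+00  1.00e-03 -9.50e-02] F [ 0.44  0.02 -2.05] w 0.0139
shift cm [ 9.79 -0.18 28.39] turn -0.281
end 168 [ 0.488 -0.155  0.15 ] [ 0.498 -0.121  0.293]
all [ 0.477 -0.258  0.15 ] [ 0.502 -0.121  0.3  ]
144 [0.11273916 0.50750034]
end 65 [ 0.488 -0.154  0.151] [ 0.497 -0.125  0.297]
all [ 0.488 -0.154  0.151] [ 0.497 -0.125  0.297]
30 [0.09102004 0.50305384]
```

Request:
jog_arm([
  [1.0,[0.6,0,2],-0.02],
  [1.0,[1.8,0,5],-0.05],
  [1.0,[2.9,0,8.5],-0.09],
  [1.0,[4.1,0,12],-0.13],
  [1.0,[5.5,0,16],-0.17],
  [1.0,[6.9,0,20],-0.21],
  [1.0,[8.3,0,24],-0.25],
  [1.0,[9.3,0,27],-0.275],
  [1.0,[9.8,0,28.4],-0.281],
  [1.0,[9.8,0,28.4],-0.281],
])

```text
time_s: 4.65
ee_pos: [0.6137, 0.0847, 0.3152]
eef_rot: [-1.571, 0.002, 0.188]
force: [-0.4, -0.6, -2.0]
grip_width: 0.0139
```

Request:
jog_arm([
  [1.0,[0,0,0],0],
  [1.0,[0,0,0],0],
  [1.0,[0,0,0],0],
])

```text
time_s: 4.95
ee_pos: [0.6134, 0.0824, 0.3167]
eef_rot: [-1.571, -0.0, 0.184]
force: [-0.5, 0.5, -1.5]
grip_width: 0.0136
```

```bash
python3 - <<'E'
from h import *
y=.186; A=np.array([np.cos(y),np.sin(y)]);B=np.array([-A[1],A[0]]); O=np.array([.540,.202])
p=O+.05*A-.053*B; go([p[0],p[1],.3175],y)
ims=[]
for n in("side","top"):
    c=shot(n);P=pts(c);H=cv2.cvtColor(c["img"],cv2.COLOR_RGB2HSV).astype(int)
    L=np.stack([(P[...,:2]-O)@A,(P[...,:2]-O)@B],-1)
    yel=(H[...,0]>18)&(H[...,0]<33)&(H[...,1]>150)&(H[...,2]>60)&(P[...,2]>.13)&(abs(L[...,1]+.13)<.1)&(abs(L[...,0]-.05)<.03)
    k=np.where(yel); print(n,yel.sum(),"sx",np.percentile(L[yel][:,0],[2,50,98]).round(4),"sy",L[yel][:,1].min().round(4),L[yel][:,1].max().round(4),"z",P[yel][:,2].min().round(3),P[yel][:,2].max().round(3),"fit sx(sy)",np.polyfit(L[yel][:,1],L[yel][:,0],1).round(4))
    r,cc=(slice(190,320),slice(190,330)) if n=="side" else (slice(130,240),slice(190,330))
    ims.append(cv2.resize(c["img"][r,cc],(400,400*(r.stop-r.start)//140),interpolation=cv2.INTER_CUBIC))
h=min(i.shape[0] for i in ims); cv2.imwrite("pics/p1.png",np.hstack([i[:h] for i in ims])[...,::-1])
E
```

```text
t 4.95 tcp [0.6134 0.0824 0.3167] rpy [-1.571 -0.     0.184] F [-0.55  0.49 -1.47] w 0.0136
shift cm [-0.01 -0.08  7.81] turn -0.002
side 316 sx [0.0465 0.048  0.0653] sy -0.1889 -0.0628 z 0.142 0.426 fit sx(sy) [0.0208 0.0513]
top 3 sx [0.0459 0.0466 0.0487] sy -0.1956 -0.195 z 0.281 0.293 fit sx(sy) [-5.4084 -1.0091]
```

View pics/p1.png

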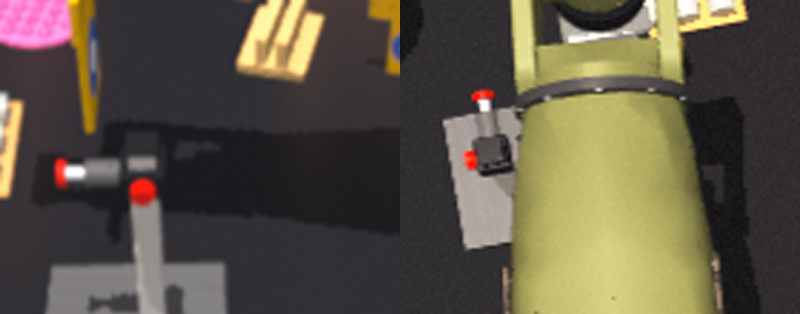

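The side view shows the sign's edge at (90,60), lined up with the pin (white at (75,172)). The top view is hidden by the arm. I'll slide to above the pin with the lip over it, then measure the sign's x against the white pin in the same side view.

Request:
jog_arm([
  [1.0,[0,0,1.5],0],
  [1.0,[0,0,3.5],0],
  [1.0,[0,1,5.5],0],
  [1.0,[0,2,7],0],
  [1.0,[0,3,7.7],0],
  [1.0,[0,3.5,7.7],0],
  [1.0,[0,3.5,7.7],0],
  [1.0,[0,3.5,7.7],0],
])

```text
time_s: 5.85
ee_pos: [0.5995, 0.1585, 0.2817]
eef_rot: [-1.571, -0.0, 0.185]
force: [0.7, -1.1, -1.3]
grip_width: 0.0139
```

```bash
python3 - <<'E'
from h import *
y=.186; A=np.array([np.cos(y),np.sin(y)]);B=np.array([-A[1],A[0]]); O=np.array([.540,.202])
p=O+.05*A-.053*B; go([p[0],p[1],.26],y)
c=shot("side");P=pts(c);H=cv2.cvtColor(c["img"],cv2.COLOR_RGB2HSV).astype(int)
L=np.stack([(P[...,:2]-O)@A,(P[...,:2]-O)@B],-1)
near=(P[...,2]>.13)&(abs(L[...,0]-.05)<.035)
yel=(H[...,0]>18)&(H[...,0]<33)&(H[...,1]>150)&(H[...,2]>60)&near&(P[...,2]<.3)&(abs(L[...,1]+.03)<.1)
white=(H[...,1]<50)&(H[...,2]>130)&near&(abs(L[...,1])<.02)
red=((H[...,0]<6)|(H[...,0]>174))&(H[...,1]>150)&near&(abs(L[...,1])<.02)&(L[...,0]>.04)
dark=(H[...,2]<110)&(H[...,1]<80)&near&(abs(L[...,1])<.015)&(P[...,2]>.17)&(P[...,2]<.2)
for n,m in(("yel",yel),("white",white),("red",red),("dark",dark)):
    print(n,m.sum(),"sx",np.percentile(L[m][:,0],[3,50,97]).round(4),"sy",np.percentile(L[m][:,1],[3,50,97]).round(4),"z",np.percentile(P[m][:,2],[3,50,97]).round(4))
e=yel&(L[...,1]>0.0); print("end",e.sum(),np.percentile(L[e][:,0],[3,50,97]).round(4),L[e][:,1].max(),P[e][:,2].min().round(4)) if e.any() else 0
cv2.imwrite("pics/p2.png",cv2.resize(c["img"][170:300,180:310],None,fx=4.5,fy=4.5,interpolation=cv2.INTER_CUBIC)[...,::-1])
E
```

```text
t 5.85 tcp [0.5995 0.1585 0.2817] rpy [-1.571 -0.     0.185] F [ 0.65 -1.13 -1.31] w 0.0139
shift cm [-0.05  2.17  0.07] turn -0.001
yel 305 sx [0.047  0.0481 0.0538] sy [-0.0873 -0.0145  0.0125] z [0.1359 0.226  0.2584]
white 172 sx [0.0167 0.0407 0.0773] sy [-0.0197 -0.0179  0.0055] z [0.1855 0.4429 0.5455]
red 24 sx [0.0582 0.0606 0.0629] sy [-0.0022  0.0065  0.0108] z [0.1799 0.1887 0.1937]
dark 77 sx [0.0159 0.0257 0.0421] sy [-0.0101  0.0082  0.0141] z [0.1785 0.1867 0.1959]
end 79 [0.0469 0.05   0.0538] 0.013618763851191415 0.1828
```

View pics/p2.png

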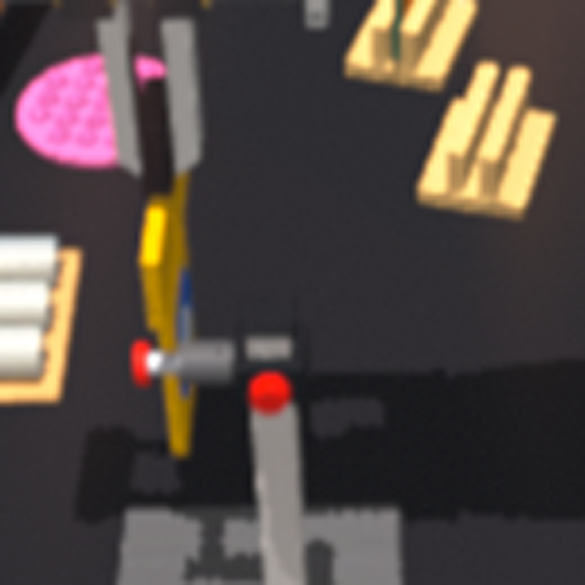

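The lip end sits at stand x 0.047–0.054, centred at 0.050. Red head starts at 0.058 and the collar ends at 0.042, so it's centred over the bare pin. Lowering to feel for it.

Request:
jog_arm([
  [1.0,[0,0.8,0],0],
  [1.0,[0,1.4,0],0],
  [1.0,[0,1.8,0],0],
  [1.0,[0,1.8,0],0],
  [1.0,[0,1.8,0],0],
])

```text
time_s: 6.4
ee_pos: [0.5993, 0.1591, 0.2635]
eef_rot: [-1.571, -0.0, 0.186]
force: [0.3, -0.2, -1.7]
grip_width: 0.0143
```

Request:
jog_arm([
  [1.0,[0,0.1,0],0],
  [1.0,[0,0.2,0],0],
  [1.0,[0,0.2,0],0],
  [1.0,[0,0.3,0],0],
  [1.0,[0,0.3,0],0],
])

```text
time_s: 6.9
ee_pos: [0.5992, 0.1592, 0.2603]
eef_rot: [-1.571, 0.0, 0.186]
force: [-0.8, -0.6, -2.3]
grip_width: 0.0138
```

Request:
jog_arm([
  [1.0,[0,0.1,0],0],
  [1.0,[0,0.2,0],0],
  [1.0,[0,0.2,0],0],
])

```text
time_s: 7.2
ee_pos: [0.5992, 0.1592, 0.2583]
eef_rot: [-1.571, 0.0, 0.186]
force: [-0.6, -0.3, -2.1]
grip_width: 0.0139
```

Request:
jog_arm([
  [1.0,[0,0.1,0],0],
  [1.0,[0,0.15,0],0],
  [1.0,[0,0.15,0],0],
])

```text
time_s: 7.5
ee_pos: [0.5992, 0.1592, 0.2568]
eef_rot: [-1.571, 0.0, 0.186]
force: [-0.6, 0.2, -2.4]
grip_width: 0.0142
```

Request:
jog_arm([
  [1.0,[0,0.05,0],0],
  [1.0,[0,0.1,0],0],
  [1.0,[0,0.1,0],0],
])

```text
time_s: 7.8
ee_pos: [0.5992, 0.1591, 0.2559]
eef_rot: [-1.571, 0.0, 0.186]
force: [0.7, -0.3, -2.6]
grip_width: 0.0138
```

Request:
jog_arm([
  [1.0,[0,0.05,0],0],
  [1.0,[0,0.1,0],0],
  [1.0,[0,0.1,0],0],
])

```text
time_s: 8.1
ee_pos: [0.5993, 0.1591, 0.2549]
eef_rot: [-1.571, 0.0, 0.186]
force: [-0.3, -0.0, -1.8]
grip_width: 0.0138
```

Request:
jog_arm([
  [1.0,[0,0.05,0],0],
  [1.0,[0,0.1,0],0],
  [1.0,[0,0.1,0],0],
])

```text
time_s: 8.4
ee_pos: [0.5993, 0.1591, 0.2539]
eef_rot: [-1.571, 0.0, 0.186]
force: [-0.3, -0.0, -0.5]
grip_width: 0.0138
```

Request:
jog_arm([
  [1.0,[0,0.05,0],0],
  [1.0,[0,0.1,0],0],
  [1.0,[0,0.1,0],0],
])

```text
time_s: 8.7
ee_pos: [0.5993, 0.1591, 0.2531]
eef_rot: [-1.571, -0.0, 0.186]
force: [0.4, 0.6, -1.0]
grip_width: 0.0137
```

Request:
jog_arm([
  [1.0,[0,0.05,0],0],
  [1.0,[0,0.05,0],0],
  [1.0,[0,0.05,0],0],
])

```text
time_s: 9.0
ee_pos: [0.5994, 0.1591, 0.2529]
eef_rot: [-1.571, -0.001, 0.186]
force: [-0.9, -1.4, 3.3]
grip_width: 0.0135
```

```bash
python3 - <<'E'
from h import *
y=.186; A=np.array([np.cos(y),np.sin(y)]);B=np.array([-A[1],A[0]]); O=np.array([.540,.202])
o=ctrl.get_obs();print(o["ee_pos"].round(4),o["force"].round(2),o["moment"].round(3))
c=shot("side");P=pts(c);H=cv2.cvtColor(c["img"],cv2.COLOR_RGB2HSV).astype(int)
L=np.stack([(P[...,:2]-O)@A,(P[...,:2]-O)@B],-1)
yel=(H[...,0]>18)&(H[...,0]<33)&(H[...,1]>150)&(H[...,2]>60)&(abs(L[...,0]-.05)<.03)&(P[...,2]<.3)&(P[...,2]>.06)&(abs(L[...,1]+.05)<.1)
a=yel&(L[...,1]>.004); q=L[a]; print("end",a.sum(),q.max(0),P[a][:,2].min(),P[a][:,2].max())
cv2.imwrite("pics/p3.png",cv2.resize(c["img"][190:290,190:290],None,fx=5,fy=5,interpolation=cv2.INTER_CUBIC)[...,::-1])
E
```

```text
[0.5994 0.1591 0.2529] [-0.94 -1.44  3.27] [-0.011  0.118  0.028]
end 61 [0.0539227  0.01484306] 0.18468479763460233 0.22988374484917584
```

View pics/p3.png

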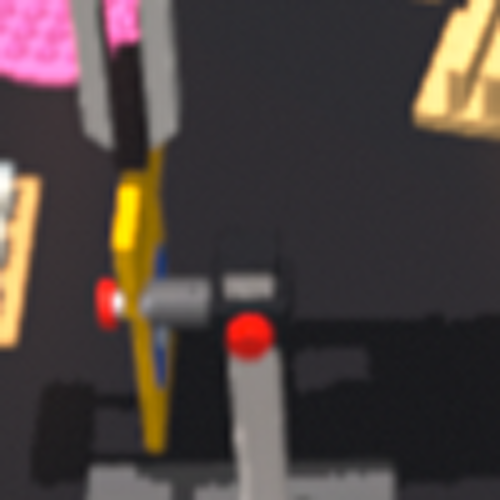

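The force jumped by about 5 N at TCP z = 0.253, so the lip lies on the pin and the pin axis is at about z = 0.1835. The depth agrees: sign top 0.229, lip underside about 0.188. I'll raise 3 mm to centre the pin in the channel and slide toward the closed end.

Request:
jog_arm([
  [1.0,[0,-0.15,0],0],
  [1.0,[0,-0.3,0],0],
  [1.0,[0,-0.3,0],0],
  [1.0,[0,-0.3,0.5],0],
  [1.0,[0,-0.3,1],0],
  [1.0,[0,-0.3,1.5],0],
  [1.0,[0,-0.3,2],0],
  [1.0,[0,-0.3,2.5],0],
  [1.0,[0,-0.3,2.5],0],
  [1.0,[0,-0.3,2.5],0],
])

```text
time_s: 10.05
ee_pos: [0.5946, 0.1838, 0.2554]
eef_rot: [-1.571, 0.0, 0.186]
force: [-0.4, 0.2, -1.9]
grip_width: 0.014
```

Request:
jog_arm([
  [1.0,[0,0,0.5],0],
  [1.0,[0,0,1],0],
  [1.0,[0,0,1.5],0],
  [1.0,[0,0,2],0],
  [1.0,[0,0,2.4],0],
  [1.0,[0,0,2.6],0],
  [1.0,[0,0,2.7],0],
  [1.0,[0,0,2.7],0],
  [1.0,[0,0,2.7],0],
])

```text
time_s: 10.95
ee_pos: [0.5897, 0.2101, 0.2554]
eef_rot: [-1.571, -0.0, 0.186]
force: [0.2, -0.2, -1.2]
grip_width: 0.014
```

Request:
jog_arm([
  [1.0,[0,0,0.05],0],
  [1.0,[0,0,0.1],0],
  [1.0,[0,0,0.1],0],
])

```text
time_s: 11.25
ee_pos: [0.5895, 0.2112, 0.2554]
eef_rot: [-1.571, 0.0, 0.186]
force: [0.7, 0.9, -1.2]
grip_width: 0.0137
```

Request:
jog_arm([
  [1.0,[0,0,0.05],0],
  [1.0,[0,0,0.1],0],
  [1.0,[0,0,0.1],0],
])

```text
time_s: 11.55
ee_pos: [0.5893, 0.2122, 0.2554]
eef_rot: [-1.571, 0.0, 0.186]
force: [1.4, -0.1, -1.5]
grip_width: 0.0138
```

Request:
jog_arm([
  [1.0,[0,0,0.05],0],
  [1.0,[0,0,0.05],0],
  [1.0,[0,0,0.05],0],
])

```text
time_s: 11.85
ee_pos: [0.5893, 0.2125, 0.2554]
eef_rot: [-1.571, 0.0, 0.186]
force: [0.9, -3.5, -2.1]
grip_width: 0.0138
```

The closed end is felt at -3.5 N in y. Backing off 1.5 mm to centre the pin in the notch, then lowering.

Request:
jog_arm([
  [1.0,[0,0,-0.15],0],
  [1.0,[0,0,-0.15],0],
  [1.0,[0,0.3,-0.15],0],
  [1.0,[0,0.6,-0.15],0],
  [1.0,[0,0.9,-0.15],0],
  [1.0,[0,1.2,-0.15],0],
  [1.0,[0,1.2,-0.15],0],
  [1.0,[0,1.2,-0.15],0],
])

```text
time_s: 12.65
ee_pos: [0.5895, 0.2112, 0.2434]
eef_rot: [-1.571, 0.0, 0.186]
force: [0.0, 0.1, -1.8]
grip_width: 0.0135
```

Request:
jog_arm([
  [1.0,[0,0.1,0],0],
  [1.0,[0,0.2,0],0],
  [1.0,[0,0.2,0],0],
])

```text
time_s: 12.95
ee_pos: [0.5894, 0.2112, 0.2413]
eef_rot: [-1.571, 0.0, 0.186]
force: [0.3, 0.0, -1.2]
grip_width: 0.014
```

Request:
jog_arm([
  [1.0,[0,0.05,0],0],
  [1.0,[0,0.1,0],0],
  [1.0,[0,0.1,0],0],
])

```text
time_s: 13.25
ee_pos: [0.5895, 0.2112, 0.2404]
eef_rot: [-1.571, 0.0, 0.186]
force: [0.1, -0.5, -2.1]
grip_width: 0.014
```

Request:
jog_arm([
  [1.0,[0,0.05,0],0],
  [1.0,[0,0.1,0],0],
  [1.0,[0,0.1,0],0],
])

```text
time_s: 13.55
ee_pos: [0.5894, 0.2112, 0.2394]
eef_rot: [-1.571, 0.0, 0.186]
force: [-0.5, -0.0, -1.9]
grip_width: 0.0134
```

Request:
jog_arm([
  [1.0,[0,0.05,0],0],
  [1.0,[0,0.05,0],0],
  [1.0,[0,0.05,0],0],
])

```text
time_s: 13.85
ee_pos: [0.5895, 0.2113, 0.2391]
eef_rot: [-1.571, -0.0, 0.186]
force: [0.4, 1.1, -0.7]
grip_width: 0.0138
```

Request:
jog_arm([
  [1.0,[0,0.03,0],0],
  [1.0,[0,0.05,0],0],
  [1.0,[0,0.05,0],0],
])

```text
time_s: 14.15
ee_pos: [0.5895, 0.2113, 0.2389]
eef_rot: [-1.571, -0.001, 0.186]
force: [-1.9, -0.8, 3.9]
grip_width: 0.0138
```

Firm contact of about 5.5 N at TCP z = 0.239, exactly the predicted seat height. Relaxing the push a little, checking, then releasing.

Request:
jog_arm([
  [1.0,[0,-0.03,0],0],
  [1.0,[0,-0.03,0],0],
  [1.0,[0,-0.03,0],0],
])

```text
time_s: 14.45
ee_pos: [0.5895, 0.2113, 0.2389]
eef_rot: [-1.571, -0.0, 0.186]
force: [-0.3, -0.5, 2.5]
grip_width: 0.0135
```

```bash
cat > chk.py <<'E'
import sys
from h import *
y=.186; A=np.array([np.cos(y),np.sin(y)]);B=np.array([-A[1],A[0]]); O=np.array([.540,.202])
o=ctrl.get_obs();print(o["time_s"],o["ee_pos"].round(4),o["force"].round(2),o["grip_width"].round(4))
c=shot("side");P=pts(c);H=cv2.cvtColor(c["img"],cv2.COLOR_RGB2HSV).astype(int)
L=np.stack([(P[...,:2]-O)@A,(P[...,:2]-O)@B],-1)
yel=(H[...,0]>18)&(H[...,0]<33)&(H[...,1]>150)&(H[...,2]>60)&(abs(L[...,0]-.05)<.02)&(P[...,2]<.3)&(P[...,2]>.05)&(abs(L[...,1])<.1)
print(yel.sum(),"sx",np.percentile(L[yel][:,0],[3,50,97]).round(4),"sy",L[yel][:,1].min().round(4),L[yel][:,1].max().round(4),"z",P[yel][:,2].min().round(4),P[yel][:,2].max().round(4),"x(z)",np.polyfit(P[yel][:,2],L[yel][:,0],1).round(3))
cv2.imwrite(sys.argv[1],cv2.resize(c["img"][170:310,170:310],None,fx=4,fy=4,interpolation=cv2.INTER_CUBIC)[...,::-1])
E
python3 chk.py pics/s1.png
```

```text
Traceback (most recent call last):
  File "chk.py", line 4, in <module>
    o=ctrl.get_obs();print(o["time_s"],o["ee_pos"].round(4),o["force"].round(2),o["grip_width"].round(4))
                                                                                ^^^^^^^^^^^^^^^^^^^^^
AttributeError: 'float' object has no attribute 'round'
```

```bash
sed -i 's/o\["grip_width"\].round(4)/o["grip_width"]/' chk.py; python3 chk.py pics/s1.png
```

```text
14.45 [0.5895 0.2113 0.2389] [-0.29 -0.5   2.47] 0.013537687462385936
324 sx [0.0468 0.0485 0.0535] sy -0.0444 0.0674 z 0.0646 0.2182 x(z) [-0.002  0.049]
```

View pics/s1.png

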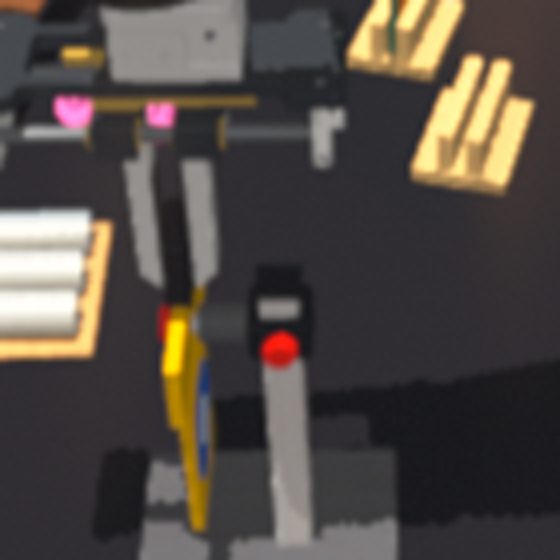

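The sign stands upright between red head (163,320) and collar (230,320); sx 0.047–0.0535, vertical. Releasing slowly and withdrawing upward.

Request:
jog_arm([
  [1.6,[0,0,0],0],
  [2.0,[0,0,0],0],
  [2.4,[0,0,0],0],
  [2.8,[0,0,0],0],
  [3.0,[0,0,0],0],
  [3.0,[0,0,0],0],
  [3.0,[0,0,0],0],
])

```text
time_s: 15.2
ee_pos: [0.5895, 0.2112, 0.2387]
eef_rot: [-1.571, 0.0, 0.186]
force: [-0.4, -0.4, -0.7]
grip_width: 0.03
```

Request:
jog_arm([
  [3.0,[0,-0.5,0],0],
  [3.0,[0,-1.5,0],0],
  [3.0,[0,-3,0],0],
  [3.0,[0,-5,0],0],
  [3.0,[0,-8,0],0],
  [3.0,[0,-10,0],0],
  [3.0,[0,-12,0],0],
  [3.0,[0,-12,0],0],
  [3.0,[0,-12,0],0],
  [3.0,[0,-12,0],0],
])

```text
time_s: 16.2
ee_pos: [0.5893, 0.2112, 0.3575]
eef_rot: [-1.571, 0.002, 0.186]
force: [0.4, -0.5, -0.8]
grip_width: 0.0302
```

```bash
python3 chk.py pics/s2.png; sleep 0; python3 chk.py pics/s3.png | tail -1
```

```text
16.2 [0.5893 0.2112 0.3575] [ 0.38 -0.52 -0.84] 0.030157783591163185
377 sx [0.0462 0.0477 0.0534] sy -0.0653 0.0668 z 0.066 0.2397 x(z) [-0.     0.049]
375 sx [0.045  0.0477 0.0533] sy -0.0655 0.0672 z 0.0657 0.2542 x(z) [-0.001  0.049]
```

View pics/s2.png

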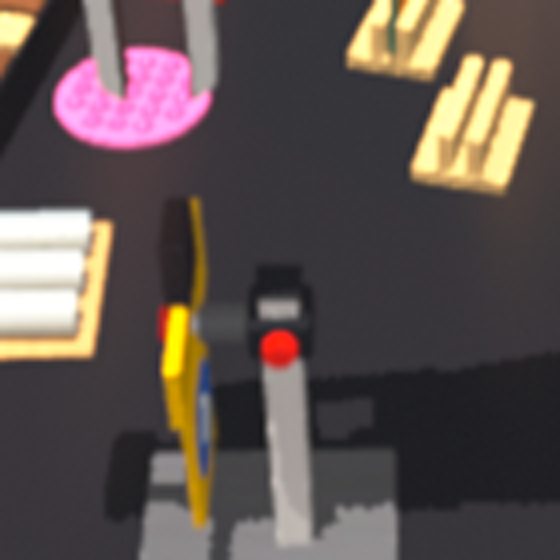

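It hangs free, upright, centred in y at about +1 mm. I'll let it settle and check the in-plane tilt before handing in.

Request:
jog_arm([
  [3.0,[0,0,0],0],
  [3.0,[0,0,0],0],
  [3.0,[0,0,0],0],
  [3.0,[0,0,0],0],
  [3.0,[0,0,0],0],
  [3.0,[0,0,0],0],
  [3.0,[0,0,0],0],
  [3.0,[0,0,0],0],
  [3.0,[0,0,0],0],
  [3.0,[0,0,0],0],
])

```text
time_s: 17.3
ee_pos: [0.5895, 0.2112, 0.3588]
eef_rot: [-1.571, -0.0, 0.186]
force: [-0.1, 0.1, -0.1]
grip_width: 0.0298
```

```bash
cat > tilt.py <<'E'
from h import *
y=.186; A=np.array([np.cos(y),np.sin(y)]);B=np.array([-A[1],A[0]]); O=np.array([.540,.202])
for i in range(2):
    c=shot("side");P=pts(c);H=cv2.cvtColor(c["img"],cv2.COLOR_RGB2HSV).astype(int)
    sx=(P[...,:2]-O)@A; sy=(P[...,:2]-O)@B; z=P[...,2]
    m=(H[...,0]>18)&(H[...,0]<33)&(H[...,1]>150)&(H[...,2]>60)&(abs(sx-.05)<.015)&(z>.05)&(z<.25)
    far=m&(sy<-.03); near=m&(sy>.05); print("top z far/near",z[far].max().round(4),z[near].max().round(4), "bottom edge z",z[m].min().round(4),"end sy at upper/lower", [sy[near&(z>a)&(z<b)].max().round(4) for a,b in((.175,.19),(.19,.215),(.2,.222)) if (near&(z>a)&(z<b)).any()])
    g=(H[...,2]<70)&(abs(sx-.05)<.02)&(abs(sy)<.05)&(z>.222)&(z<.27); print("grip",g.sum(),sy[g].min().round(4),sy[g].max().round(4),z[g].max().round(4))
E
python3 tilt.py
```

```text
top z far/near 0.216 0.2159 bottom edge z 0.064 end sy at upper/lower [np.float64(0.0668), np.float64(0.0666), np.float64(0.0663)]
grip 191 -0.0179 0.0231 0.2584
top z far/near 0.2166 0.2152 bottom edge z 0.0652 end sy at upper/lower [np.float64(0.0665), np.float64(0.0672), np.float64(0.0668)]
grip 195 -0.0186 0.0227 0.2582
```

The top edge is level to about 1 mm over 100 mm, so tilt is under 0.02 rad. The sign is steady and the robot is clear. Handing in.

```bash
python3 -c "
from station import ctrl
print(ctrl.hand_in())"
```

```text
the job is handed in; nothing more can be done
None
```

The yellow sign now hangs from the stand's pin alone, and I handed the job in at about 17.5 s; no verdict is reported.

**What I did:**
- I gripped the sign by its black block and lifted it out of its holder. I laid the lip on the pin and felt contact at TCP z = 0.253, which puts the pin axis at about z = 0.1835.
- I raised it 3 mm and slid it until the closed end touched at about 3.5 N. After backing off 1.5 mm, I lowered it until it seated at TCP z = 0.239, the predicted height. Only then did I release and withdraw 12 cm upward.

**Last checks:**
- **Position:** the sign is centred at stand x ≈ 0.050 m, between the collar and the red head. It is about 1–2 mm off the pin axis in y.
- **Upright and steady:** the top edge is level to within about 1.5 mm, a tilt under 0.02 rad. Two frames at the end agreed.
- **Forces:** the largest push on the stand I read was about 6 N, and the wrist reads near zero now that the robot is clear.

**Disagreement:** the depth images first put the pin axis about 2–3 mm higher than touch did (0.186 against 0.1835 m). I used the touched value. A check script also failed once on a formatting error and was rerun.

I kept the arm away from the green sign and the carton, but did not re-measure either at the end.

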